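# Try out the lid stay of a finished test box

### The job

The test box has just had its folding lid stay fitted; try it out. Raise the lid by its front grip until the stay draws straight and locks, and let go so that the lid stands open by itself with nothing touching the box for about a second. Then release the stay by drawing its knee pin up and forward past the lock point, which lifts the lid slightly, fold the knee and let the lid down under control until it is fully shut: do not force the stay against its stops, do not let the lid drop, and leave the other things on the bench alone.

Things in the scene. Friction and masses are not known exactly. Their poses are not given: they have to be found in the camera images.
- test_box: grey test box, 180 deep (its x) x 240 wide (its y) x 90 mm high, fixed; origin at the centre of its underside, its front faces its -x, towards the robot. Aluminium lid on top, hinged at the far rim; folding stay of two flat steel links on its right (-y) side, in the plane y = -134 mm
- lid_hinge (a point): middle of the lid's hinge line, at (90, 0, 90) mm in the box frame, fixed to the box; the line runs along the box's y
- lid_grip (a point): middle of the rubber sleeve on the lid's front bar: tube 16 mm in diameter, 90 mm long along the box's y, spins freely on the bar; its axis is 55 mm in front of the box when the lid is shut, room on all sides of it; 235 mm from the hinge line. It swings up and back with the lid, and is then its topmost part
- slot_mid (a point): middle of the upright slot on the box's side, at (-55, -134, 55) mm in the box frame, in which the stay's foot pin is clamped, anywhere up to 9 mm above or below this point, different from box to box. The stay's lower link swings about the foot pin
- stay_lid_pin (a point): pin joining stay and lid, on the lid's right edge, 120 mm from the hinge line, level with it when the lid is shut. Locked, the knee lies 17 mm behind and below the foot-to-lid-pin line; drawing it 17 mm up and forward (1 to 4 N) lifts the lid slightly over the dead point; then the lid's weight folds the knee on, and the lid sinks as fast as the knee is let go round
- knee_grip (a point): middle of the rubber sleeve on the stay's knee pin: tube 16 mm in diameter, 50 mm long along the box's y, spins freely, centred 60 mm outside the links' plane, open from above. Foot to knee (lower link) 70 mm, knee to lid pin (upper) 100 mm. Locked: lower link rises back from the foot at 43 deg; lid shut: it lies about level to the front. To close, the knee goes up, over and down round the foot
- lid (a joint): lid angle in rad, 0 shut, grows as it is raised; about 0.5 kg, falls by its own weight. The stay draws straight (a firm springy stop) somewhere from 1.04 to 1.19 rad, different from box to box; the knee then sags past its lock point by its own weight and a light spring, and let back, the lid rests locked 0.04 rad lower than the stop
- stay_foot (a joint): give of the stay's sprung foot along the line of the straight stay in m, 0 at rest, spring 12 N per mm; + when the stay is pulled (lid forced up against the straight stay, 5 N at the lid grip per mm of give), - when it is pressed. Beyond 1.8 mm either way the stay is strained
- adapter_a: black power adapter, 90 x 48 x 30 mm, loose, beside the test box on the stay's side; origin at the centre of its underside
- adapter_b: black power adapter, 90 x 48 x 30 mm, loose, on the other side of the test box; origin at the centre of its underside
- adapter_c: black power adapter, 90 x 48 x 30 mm, loose, in front of the test box towards the stay's side; origin at the centre of its underside
- psu_brick: cream power brick, 60 x 45 x 40 mm, loose; origin at the centre of its underside
- driver: screwdriver lying on the bench; origin at its handle's middle, underside
- tape: roll of white tape, 90 mm across, 24 mm high; origin at the centre of its underside
- screw_tin: small steel screw bowl, 70 mm across, 45 mm high; origin at the centre of its underside

How it is judged:
By the outcome, as a careful person would: the job done as asked, in the order asked, and still so for the second after the job is handed in, with the robot touching nothing.
It also fails if it takes over 72 s, if anything falls off the work surface, if the arm or the gripper's body presses on something with over 40 N, if the wrist force passes 120 N, or if a joint passes its speed limit or range.

### The arm

A 6-joint arm with a two-finger parallel gripper is mounted at the origin on the work surface. World frame = base frame: x ahead of the robot, y to its left, z up, the work surface at z = 0. Lengths are in m, angles in rad, forces in N, time in s.
With the tool pointing down it reaches from about 0.425 to 0.925 m from the base axis. Payload 12.5 kg.
Tool frame: the origin (TCP) lies between the finger pads; the fingertips stand 17 mm ahead of it and the grasp point (between the pads) lies 2 mm behind it; z points along the fingers, x is the direction in which the jaws open and shut, and the axes are right-handed (so a half turn about z gives the same grasp; the last joint's range is limited). The gripper opens to 85 mm and grips with 20 to 120 N. Pads are 22 mm wide; open, the fingers measure 114 mm over their backs; the gripper's body (76 mm by 85 mm) begins 54 mm behind the grasp point. The pads swing forward as they close: fully open they stand 13 mm farther back than shut.
Start: joints at [1.233, 0.491, 1.559, -0, 1.092, -0.106], TCP at [0.144, 0.608, 0.248] pointing down, gripper open.
Joint ranges: [-3.1, 3.1], [-0.84, 2.19], [0.05, 2.79], [-1.13, 4.28], [0.06, 2.93], [-2.69, 2.69]. Speed limits (rad/s): [2.22, 2.22, 2.79, 3.14, 3.14, 3.14].

### API

Orientations are given as a unit quaternion [w, x, y, z].
In Python, from rig import sense, read_camera, close_job, boxes_of gives the robot as it stands. The module is installed in compiled form; this text tells all that it offers.
- The arm moves only by the shell command python3 -m creep 'ROWS' [FORCE]. ROWS is JSON, one flat list of numbers, 5 for each row, row after row: the opening, from 0 (shut) to 1 (fully open), then the shift along the tool's x, y, z in cm, then the turn about the tool's z in rad. A call has 1 to 10 rows; each row is the pose to reach, as a shift and turn from the pose commanded when the call began, along the tool's axes at that moment; what a row does not reach only later rows make up. A row lasts 1/8 s, in which the tool goes at most 62.5 mm and 10.7 degrees, less where a joint would pass 70% of its speed; a pose out of reach is approached as far as the arm can. A call with a gripper value outside its range is refused whole. The fingers move at their own pace and stop on an object; FORCE is the grip in N (left out, the last holds). Time passes only in rows, so rows that repeat a pose let the fingers close. It gives the time, the measured TCP pose, the force and the opening at its end, in the units of the state.
- sense(): the state, without advancing time (a new reading comes with each control period).
- read_camera(name): name is "scene" or "side" or "wrist"; returns a dict with "image" (480x640x3 uint8, red, green, blue), "intrinsics" (3x3 intrinsics, pixels), "R" (3x3) and "t" (3): a world point X has camera coordinates R X + t; the wrist camera has in their place "tool_from_camera" (4x4, takes a point from camera to tool coordinates, whose origin is the TCP and whose axes are the tool frame's). Camera axes: x right, y down, z forward; pixel columns grow to the right and rows downward; lengths in m; the calibration is good to about 2 mm. A picture is of the moment at which its call begins: read the wrist's pose just before it. There is no depth.
- close_job(): hands the job in, once; it reports no verdict.
Trained networks look in a picture, given as the dict that the camera call returned (one of the last four; its "shot" number tells which), for a name from the list of things; names that differ only in an ending like _2 or _b are one class to them, and where a whole thing is asked for, a point or a joint stands for the part that bears it (a point fixed in the world has none). Each returns a list of dicts, best first, with "conf" (0 to 1); they miss things now and then, are a little off and sometimes report something else, mostly with a low value. They report only what shows in the picture. A call takes as long as a camera call.
- boxes_of(picture, target): "box" ([left, top, right, bottom] in pixels, round what is visible of it).
The state is a dict: "time": time; "joint_pos": joint angles; "qvel": joint speeds; "joint_efforts": joint torques, N m; "tool_pos": TCP position; "orientation": TCP orientation; "ft_force": force on the tool from outside, world axes, zero at the start; "moment": the same for the moment, N m; "opening": finger opening in m.
Only numpy, scipy, OpenCV 4.12 (cv2) and the standard library are available. Lean on these libraries where they do the work, as an engineer would, in place of code of your own. Each camera call takes 0.05 s, during which the arm holds its last target.

## Working session

There is one attempt and no reset: what is moved stays moved. The work goes in short steps, Python scripts to look and compute and a shell command to move; the robot and the scene stay as the last step left them, time stands still between calls to the robot, and variables do not carry over. Pictures are saved under pics/ and viewed, and the job is handed in when it is done.

```bash
mkdir -p pics; ls
python3 - <<'E'
from rig import *
import cv2
s=sense();print(s)
for n in ["scene","side","wrist"]:
    p=read_camera(n);cv2.imwrite(f"pics/{n}0.png",p["image"][:,:,::-1])
    print(n,p["intrinsics"].tolist(),{k:p[k].tolist() for k in p if k in("R","t","tool_from_camera")})
    for o in ["test_box","lid_grip","knee_grip","slot_mid","stay_lid_pin","lid_hinge"]:
        try: print(o,[(round(d["conf"],2),[round(float(v)) for v in d["box"]]) for d in boxes_of(p,o)[:2]])
        except Exception as e: print(o,e)
E
```

```text
pics
{'time': 0.0, 'joint_pos': array([ 1.23341503e+00,  4.91557612e-01,  1.55945195e+00,  1.79401055e-05,
        1.09169799e+00, -1.05605751e-01]), 'qvel': array([ 0.00104384,  0.00016503,  0.00191639,  0.00100244, -0.00213845,
        0.00089964]), 'joint_efforts': array([-5.83934343e-04, -6.18470335e+01, -2.61581308e+01, -1.21081721e-04,
        4.20787212e-03,  3.60313618e-05]), 'tool_pos': array([0.14347497, 0.60809634, 0.24772808]), 'orientation': array([ 2.91225877e-04,  7.84128060e-01,  6.20598803e-01, -4.75395887e-04]), 'ft_force': array([-0.18834899,  0.76607016, -0.52706342]), 'moment': array([-0.01636147, -0.04453304, -0.0200208 ]), 'opening': 0.0851876758558976}
scene [[482.91064876774624, 0.0, 319.9345944713203], [0.0, 482.91064876774624, 243.85960364736974], [0.0, 0.0, 1.0]] {'R': [[-0.6612318038234657, 0.7500814422564481, 0.012260978543845467], [0.624119301597646, 0.5591116265270869, -0.5457740250831857], [-0.416230223536966, -0.3532308297200597, -0.837842695229627]], 't': [0.35925694519598583, -0.2547424249882571, 1.4744022829145131]}
test_box [(0.96, [234, 200, 361
[... 769 characters left out ...]
2, 320])]
slot_mid [(0.75, [301, 202, 413, 321]), (0.55, [346, 400, 392, 445])]
stay_lid_pin [(0.63, [306, 202, 412, 279])]
lid_hinge [(0.89, [300, 204, 411, 322]), (0.68, [280, 294, 323, 330])]
wrist [[405.3306492975671, 0.0, 315.9706271120791], [0.0, 405.3306492975671, 233.95025185854468], [0.0, 0.0, 1.0]] {'tool_from_camera': [[0.9999997705607114, 0.0006510094108692357, 0.00018725723327659747, -7.489480753131161e-06], [-0.0006772593784852458, 0.9550794835320268, 0.296348985920201, -0.07531586256443802], [1.408043709012982e-05, -0.2963490447478178, 0.9550797053014981, -0.12552808919943118], [0.0, 0.0, 0.0, 1.0]]}
test_box []
lid_grip []
knee_grip []
slot_mid []
stay_lid_pin []
lid_hinge []
```

View pics/scene0.png

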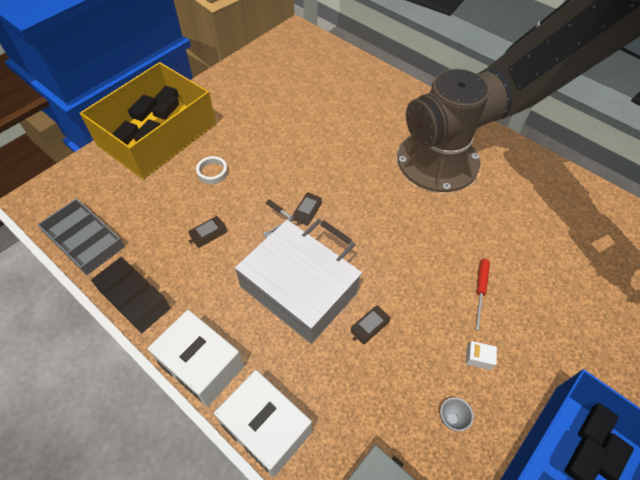

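View pics/side0.png

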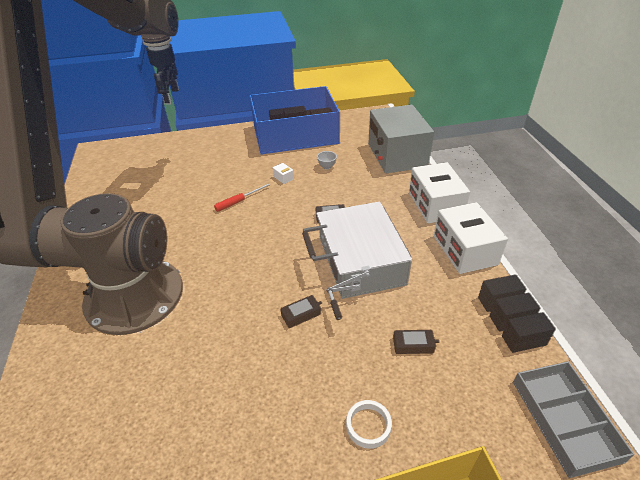

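Run:
```python
import cv2
a=cv2.imread('pics/scene0.png')[180:360,210:390];cv2.imwrite('pics/scene0z.png',cv2.resize(a,(600,600),interpolation=3)[:, :])
a=cv2.imread('pics/side0.png')[190:340,280:430];cv2.imwrite('pics/side0z.png',cv2.resize(a,(600,600),interpolation=3))
```

```text
(no output)
```

View pics/scene0z.png

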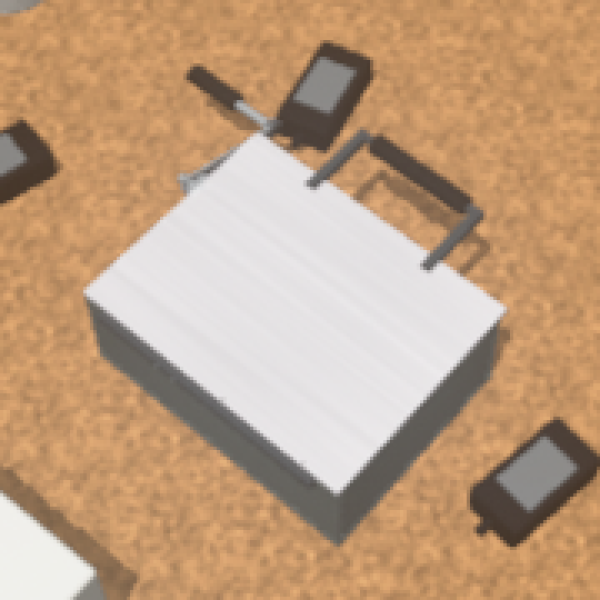

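View pics/side0z.png

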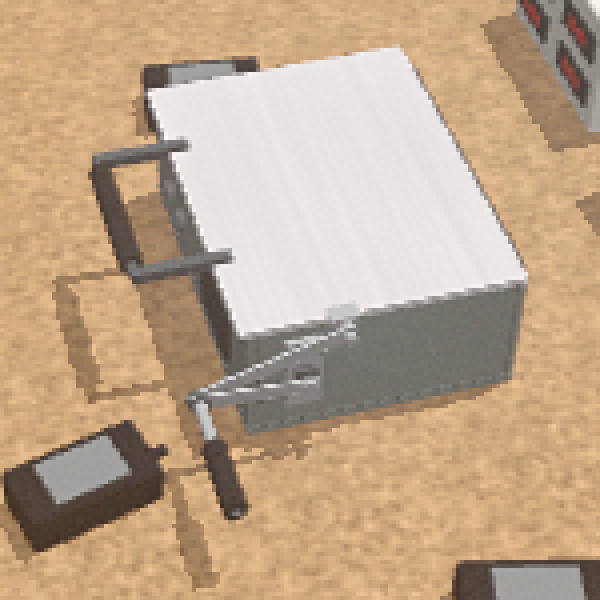

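```bash
cat > geo.py <<'E'
import numpy as np
from scipy.optimize import brentq
def pin(th): return np.array([90-120*np.cos(th),90+120*np.sin(th)])
def knee(th,fz,side):  # side +1: front/up branch ; -1 : back/below
    f=np.array([-55.,fz]);p=pin(th);d=p-f;D=np.linalg.norm(d);u=d/D
    a=(70**2-100**2+D*D)/(2*D);h=np.sqrt(max(0,70**2-a*a))
    n=np.array([-u[1],u[0]]) # left of line f->p (up & forward)
    return f+a*u+side*h*n,D,h
def grip(th): return np.array([90-235*np.cos(th),90+235*np.sin(th)]) # if level w/ hinge
E
python3 - <<'E'
from geo import *
for fz in (46,50,55,60,64):
    k,D,h=knee(0,fz,1)
    st=brentq(lambda t:np.linalg.norm(pin(t)-[-55,fz])-170,.5,1.6)
    lk=st-.04; k2,D2,h2=knee(lk,fz,-1)
    print(fz,k.round(1),'stop',round(st,3),'locked h',h2.round(1),'ang',np.degrees(np.arctan2(k2[1]-fz,k2[0]+55)).round(1),k2.round(1))
E
cat > fit.py <<'E'
import numpy as np
from rig import *
from geo import knee
from scipy.optimize import least_squares
S=read_camera("scene");D=read_camera("side")
z1=lambda u,v:(210+u*.3,180+v*.3); z2=lambda u,v:(280+u/4,190+v/4)
# lid top corners order: FR,FL,BL,BR
obs=[]
for c,p,lab in [(S,z1(262,133),'FRt'),(S,z1(505,310),'FLt'),(S,z1(338,492),'BLt'),(S,z1(85,293),'BRt'),(S,z1(340,545),'BLb'),(S,z1(100,355),'BRb'),
 (D,z2(148,90),'FLt'),(D,z2(402,48),'BLt'),(D,z2(527,275),'BRt'),(D,z2(240,335),'FRt'),(D,z2(512,380),'BRb'),(D,z2(247,432),'FRb'),
 (S,z1(420,174),'G'),(D,z2(113,219),'G'),(D,z2(224,480),'K'),(S,z1(215,89),'K')]: obs.append((c,p,lab))
def P(c,X):
    q=c['R']@X+c['t'];q=c['intrinsics']@q;return q[:2]/q[2]
def loc(l,q):
    x,y,yaw,tl,fz=q
    if l=='G': return np.array([-145,0,90.])
    if l=='K':
        k=knee(0,fz,1)[0];return np.array([k[0],-194,k[1]])
    return np.array([-90 if l[0]=='F' else 90,120 if l[1]=='L' else -120,tl if l[2]=='t' else 0.])
def W(b,q): 
    c,s=np.cos(q[2]),np.sin(q[2]);b=b/1000
    return np.array([q[0]+c*b[0]-s*b[1],q[1]+s*b[0]+c*b[1],b[2]])
r=lambda q:np.concatenate([P(c,W(loc(l,q),q))-p for c,p,l in obs])
o=least_squares(r,[.6,0,0,92,55],loss='soft_l1',x_scale=[.01,.01,.1,1,1])
print(o.x.round(4));
for ob,e in zip(obs,r(o.x).reshape(-1,2)): print(ob[2],e.round(1))
q=o.x
for l in 'GK':print(l,W(loc(l,q),q))
for n in ["adapter_a"]:
  for c in(S,D):
    for d in boxes_of(c,n)[:4]:
        b=d['box'];uv=np.array([(b[0]+b[2])/2,(b[1]+b[3])/2,1]);ray=c['R'].T@np.linalg.inv(c['intrinsics'])@uv;C=-c['R'].T@c['t'];print(n,round(d['conf'],2),C+ray*(.015-C[2])/ray[2])
E
python3 fit.py
```

```text
46 [-124.2   56.5] stop 1.041 locked h 18.4 ang 45.8 [-6.2 96.1]
50 [-124.6   57.6] stop 1.075 locked h 18.4 ang 44.4 [-5. 99.]
55 [-124.9   58.5] stop 1.116 locked h 18.3 ang 42.8 [ -3.6 102.5]
60 [-125.    58.7] stop 1.156 locked h 18.3 ang 41.0 [ -2.2 106. ]
64 [-124.7   58. ] stop 1.188 locked h 18.3 ang 39.6 [ -1.1 108.6]
[ 6.06700e-01 -1.52000e-02  2.76000e-02  9.59477e+01  4.68158e+01]
FRt [-2.8  0.5]
FLt [-0.3  0.6]
BLt [0.6 0.2]
BRt [-0.4 -0.7]
BLb [0.  0.5]
BRb [ 0.2 -0.2]
FLt [ 0.6 -0.2]
BLt [-1.6 -0.6]
BRt [-0.4  0.5]
FRt [ 1.3 -0.3]
BRb [-0.7  0. ]
FRb [-0.7  1.1]
G [0.1 1.2]
G [-0.2  1.5]
K [-0.2  0.2]
K [ 0.1 -0. ]
G [ 0.46179318 -0.01916478  0.09      ]
K [ 0.48784648 -0.21251897  0.05671204]
adapter_a 0.86 [ 0.40694145 -0.16987969  0.015     ]
adapter_a 0.57 [ 0.64530774 -0.31953873  0.015     ]
adapter_a 0.56 [0.56228604 0.17996627 0.015     ]
adapter_a 0.97 [ 0.41184199 -0.17190174  0.015     ]
adapter_a 0.91 [ 0.65569588 -0.30889458  0.015     ]
adapter_a 0.65 [0.62734472 0.06054164 0.015     ]
adapter_a 0.64 [0.62282972 0.4750567  0.015     ]
```

```bash
cat > h.py <<'E'
import numpy as np
from rig import *
from scipy.spatial.transform import Rotation as R
BX=np.array([.6067,-.0152]);YAW=.0276
def w(b): # box mm -> world m
    c,s=np.cos(YAW),np.sin(YAW);x,y,z=np.array(b)/1000
    return np.array([BX[0]+c*x-s*y,BX[1]+s*x+c*y,z])
def tobox(p):
    c,s=np.cos(YAW),np.sin(YAW);d=np.array(p[:2])-BX
    return np.array([c*d[0]+s*d[1],-s*d[0]+c*d[1],p[2]])*1000
def tr(targets,verbose=True): # world targets -> tool shifts cm
    s=sense();q=s['orientation'];r=R.from_quat([q[1],q[2],q[3],q[0]])
    for t in targets: print(np.round(r.inv().apply(np.array(t)-s['tool_pos'])*100,2))
    x=r.as_matrix()[:,0];print('turn',round(np.arctan2(x[1],x[0])-YAW,3),'box',tobox(s['tool_pos']).round(1),'F',s['ft_force'].round(2),'op',round(s['opening'],4),'t',round(s['time'],2))
E
python3 - <<'E'
from h import *
tr([[.40,.33,.25],w([-145,0,200]),w([-145,0,90])])
E
```

```text
[-21.2   31.35  -0.17]
[-53.76  45.38   4.83]
[-53.76  45.38  15.83]
turn 1.311 box [-445.7  636.   248.3] F [-0.12  0.69 -0.25] op 0.0855 t 1.25
```

```bash
python3 -m creep '[0.5,-3,4.5,0,0.1, 0.5,-6.2,9,0,0.22, 0.5,-9.5,13.5,0,0.34, 0.5,-12.6,18,0,0.46, 0.5,-15.5,22.5,0,0.58, 0.5,-18.5,27,0,0.7, 0.5,-21.5,31.3,0,0.82, 0.5,-26.5,33.5,0.5,0.94, 0.5,-31.5,35.6,1,1.06, 0.5,-37,38,2,1.18]'
python3 - <<'E'
from h import *
tr([w([-145,0,200]),w([-145,0,90])])
E
```

```text
time: 2.5
tool_pos: [0.4287, 0.1594, 0.2285]
orientation: [-0.0, 0.997, 0.078, 0.001]
ft_force: [1.0, -0.8, -0.3]
opening: 0.0423
[ 0.49 18.16  2.85]
[ 0.48 18.16 13.85]
turn 0.128 box [-173.1  179.5  228.5] F [ 0.95 -0.85 -0.3 ] op 0.0423 t 2.5
```

```bash
python3 -m creep '[0.45,0.1,5,1,0.05, 0.45,0.3,10,2,0.1, 0.45,0.5,15,2.8,0.128, 0.45,0.5,18.2,2.8,0.128, 0.45,0.5,18.2,4.5,0.128, 0.45,0.5,18.2,4.5,0.128]'
python3 - <<'E'
from h import *
import cv2
tr([w([-145,0,90])])
p=read_camera('wrist');cv2.imwrite('pics/w1.png',p['image'][:,:,::-1]);print(boxes_of(p,'lid_grip')[:2],p['intrinsics'][0,0])
# predicted px
T=np.linalg.inv(p['tool_from_camera']);s=sense();q=s['orientation'];r=R.from_quat([q[1],q[2],q[3],q[0]])
for b in([-145,45,90],[-145,-45,90],[-145,0,90],[-145,0,94]):
    X=T@np.append(r.inv().apply(w(b)-s['tool_pos']),1);u=p['intrinsics']@X[:3];print(b,u[:2]/u[2])
E
```

```text
time: 3.25
tool_pos: [0.4618, -0.0183, 0.1827]
orientation: [-0.0, 1.0, 0.015, -0.001]
ft_force: [-0.6, 0.3, 0.9]
opening: 0.0385
[0.01 0.1  9.27]
turn 0.002 box [-145.     0.9  182.7] F [-0.57  0.25  0.88] op 0.0385 t 3.25
[{'box': [302.6, 15.5, 636.8, 431.8], 'conf': 0.4}] 405.3306492975671
[-145, 45, 90] [314.62189572 170.21059819]
[-145, -45, 90] [314.10959294 319.07110773]
[-145, 0, 90] [314.35101833 248.91980612]
[-145, 0, 94] [314.32144127 251.2762679 ]
```

View pics/w1.png

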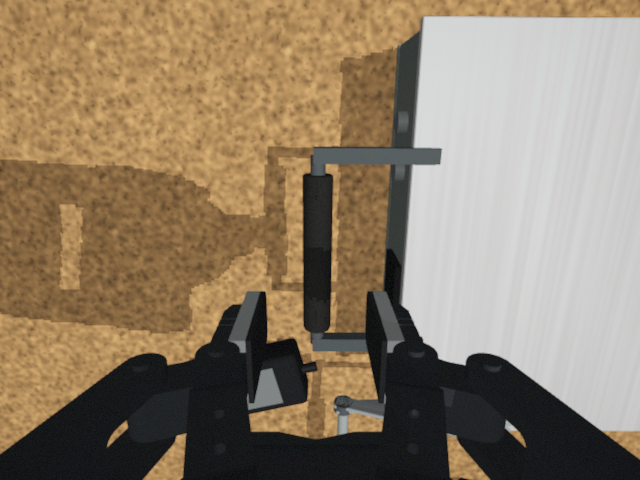

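```bash
python3 -m creep '[0.45,0.1,0.2,4,0, 0.45,0.12,0.2,7.5,0, 0.45,0.12,0.2,9.1,0, 0.45,0.12,0.2,9.1,0, 0.1,0.12,0.2,9.1,0, 0.1,0.12,0.2,9.1,0, 0.1,0.12,0.2,9.1,0, 0.1,0.12,0.2,9.1,0]' 40
python3 - <<'E'
from h import *
import cv2
tr([])
p=read_camera('wrist');cv2.imwrite('pics/w2.png',p['image'][:,:,::-1])
E
```

```text
time: 4.35
tool_pos: [0.4623, -0.0198, 0.0931]
orientation: [-0.0, 1.0, 0.016, -0.001]
ft_force: [-6.8, -2.1, 2.4]
opening: 0.0151
turn 0.004 box [-144.4   -0.6   93.1] F [-6.85 -2.13  2.42] op 0.0151 t 4.35
```

View pics/w2.png

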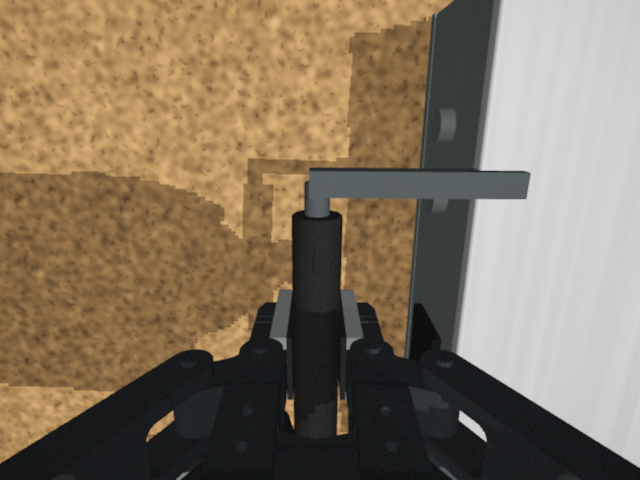

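```bash
python3 -m creep '[0.1,-0.04,0,-1.17,0, 0.1,0.11,0,-2.81,0, 0.1,0.41,0,-4.67,0, 0.1,0.86,0,-6.49,0, 0.1,1.44,0,-8.28,0, 0.1,2.18,0,-10.01,0, 0.1,2.82,0,-11.27,0, 0.1,2.82,0,-11.27,0]'
python3 - <<'E'
from h import *
import cv2
tr([])
p=read_camera('side');cv2.imwrite('pics/s2.png',cv2.resize(p['image'][140:340,260:460,::-1],(600,600)))
E
```

```text
time: 5.4
tool_pos: [0.4949, -0.0191, 0.2074]
orientation: [0.0, 1.0, 0.015, 0.005]
ft_force: [15.6, 1.4, -11.4]
opening: 0.0147
turn 0.003 box [-111.8   -0.8  207.4] F [ 15.6    1.36 -11.37] op 0.0147 t 5.4
```

View pics/s2.png

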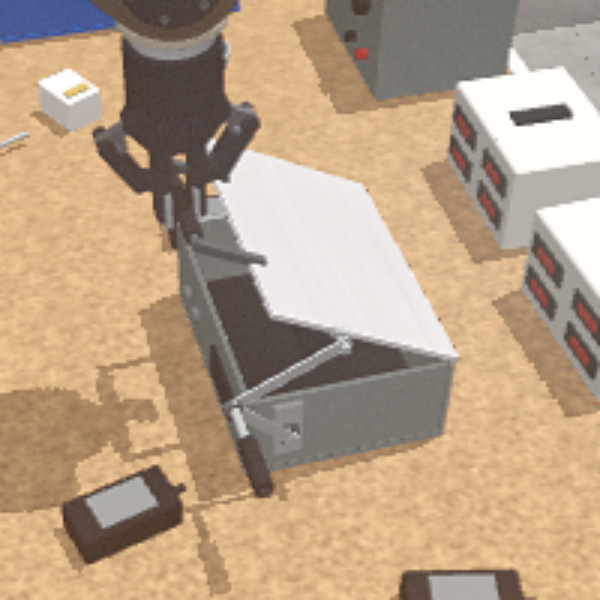

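```bash
python3 -m creep '[0.1,0.2,0,0.1,0, 0.1,0.2,0,0.1,0]'
python3 - <<'E'
from h import *
tr([])
E
```

```text
time: 5.7
tool_pos: [0.4936, -0.019, 0.2048]
orientation: [0.0, 1.0, 0.016, 0.0]
ft_force: [-0.7, -0.4, -2.0]
opening: 0.0147
turn 0.003 box [-113.1   -0.7  204.8] F [-0.66 -0.36 -2.03] op 0.0147 t 5.7
```

```bash
python3 -m creep '[0.1,0.85,0,-1.4,0, 0.1,1.8,0,-2.75,0, 0.1,2.84,0,-4.02,0, 0.1,3.97,0,-5.22,0, 0.1,3.97,0,-5.22,0, 0.1,3.97,0,-5.22,0]'
python3 - <<'E'
from h import *
tr([])
E
```

```text
time: 6.45
tool_pos: [0.5338, -0.018, 0.2564]
orientation: [0.0, 1.0, 0.015, 0.001]
ft_force: [6.1, -3.2, -8.1]
opening: 0.0145
turn 0.003 box [-72.9  -0.8 256.4] F [ 6.06 -3.16 -8.09] op 0.0145 t 6.45
```

```bash
python3 -m creep '[0.1,0.6,0,-0.5,0, 0.1,1.29,0,-1.03,0, 0.1,2.6,0,-2.02,0, 0.1,3.55,0,-2.68,0, 0.1,3.55,0,-2.68,0, 0.1,3.55,0,-2.68,0]'
python3 - <<'E'
from h import *
import cv2
tr([])
p=read_camera('side');cv2.imwrite('pics/s3.png',cv2.resize(p['image'][140:340,260:460,::-1],(600,600)))
E
```

```text
time: 7.2
tool_pos: [0.5685, -0.0171, 0.2838]
orientation: [0.0, 1.0, 0.016, 0.0]
ft_force: [-4.1, -5.7, 4.0]
opening: 0.0148
turn 0.003 box [-38.3  -0.9 283.8] F [-4.14 -5.7   3.97] op 0.0148 t 7.2
```

View pics/s3.png

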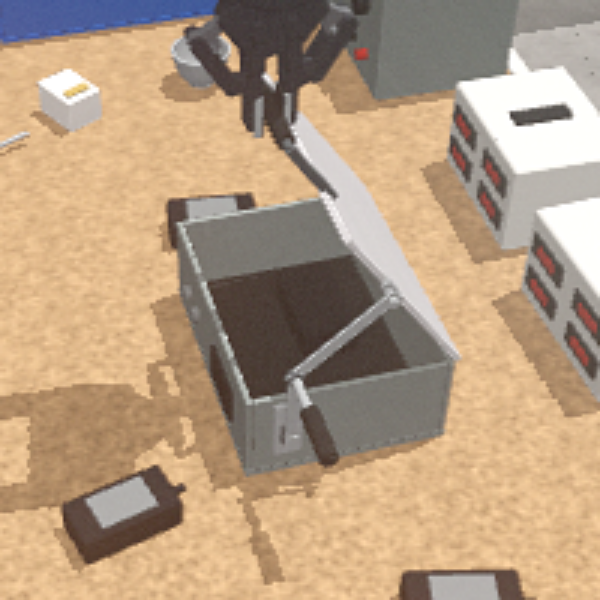

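```bash
python3 -m creep '[0.1,0.3,0.03,-0.25,0, 0.1,0.65,0.05,-0.45,0, 0.1,0.95,0.05,-0.67,0, 0.1,0.95,0.05,-0.67,0, 0.1,0.95,0.05,-0.67,0]'
python3 - <<'E'
from h import *
import cv2
tr([])
p=read_camera('side');cv2.imwrite('pics/s4.png',cv2.resize(p['image'][200:320,320:440,::-1],(600,600),interpolation=cv2.INTER_CUBIC))
E
```

```text
time: 7.88
tool_pos: [0.5781, -0.0169, 0.2899]
orientation: [0.0, 1.0, 0.016, -0.0]
ft_force: [-4.0, -3.9, 3.4]
opening: 0.0145
turn 0.003 box [-28.6  -1.  289.9] F [-3.98 -3.93  3.43] op 0.0145 t 7.88
```

View pics/s4.png

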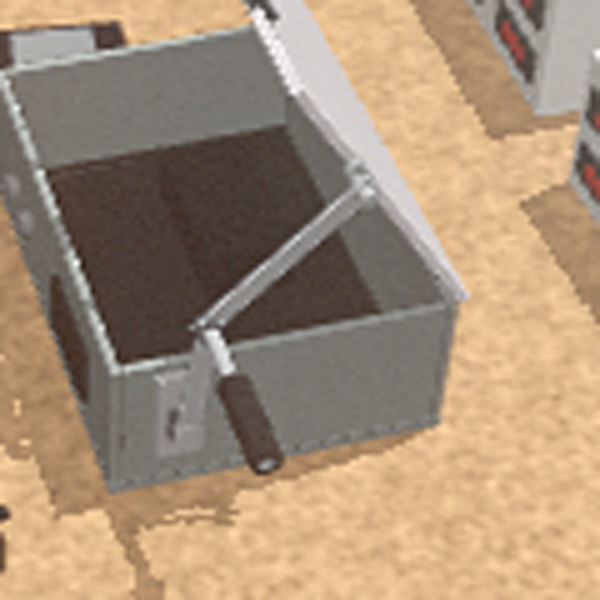

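```bash
cat > plane.py <<'E'
from h import *
def pl(c,u,v,y=-134):
    ray=c['R'].T@np.linalg.inv(c['intrinsics'])@[u,v,1];C=-c['R'].T@c['t']
    n=np.array([-np.sin(YAW),np.cos(YAW),0]);p0=w([0,y,0]);s=n@(p0-C)/(n@ray);return tobox(C+s*ray)
E
python3 - <<'E'
from plane import *
c=read_camera('side')
f=lambda u,v,y=-134:pl(c,320+u/5,200+v/5,y).round(1)
print('foot',f(177,415),f(172,425),'knee',f(203,327),'lidpin',f(365,185,-130),'corner',f(458,305,-120),f(120,365,-120))
from geo import *
for th in(.98,1.03):
  for fz in(46,50,55,60,64):print(th,fz,knee(th,fz,1)[0].round(1),pin(th).round(1))
E
```

```text
foot [ -58.1 -134.    67.2] [ -60.4 -134.    60.6] knee [ -47. -134.  126.] lidpin [  29.3 -130.   194.4] corner [  91.5 -120.    89.4] [ -83.2 -120.    95.6]
0.98 46 [-43.4 115. ] [ 23.2 189.7]
0.98 50 [-48.3 119.7] [ 23.2 189.7]
0.98 55 [-53.1 125. ] [ 23.2 189.7]
0.98 60 [-57.1 130. ] [ 23.2 189.7]
0.98 64 [-59.8 133.8] [ 23.2 189.7]
1.03 46 [-29.4 111.2] [ 28.2 192.9]
1.03 50 [-37.9 117.9] [ 28.2 192.9]
1.03 55 [-44.5 124.2] [ 28.2 192.9]
1.03 60 [-49.4 129.8] [ 28.2 192.9]
1.03 64 [-52.6 134. ] [ 28.2 192.9]
```

```bash
python3 -m creep '[0.1,0.35,0.03,-0.25,0, 0.1,0.7,0.05,-0.45,0, 0.1,0.99,0.05,-0.62,0, 0.1,1.2,0.05,-0.73,0, 0.1,1.4,0.05,-0.84,0, 0.1,1.4,0.05,-0.84,0, 0.1,1.4,0.05,-0.84,0]'
python3 - <<'E'
from plane import *
import cv2
tr([])
p=read_camera('side');cv2.imwrite('pics/s5.png',cv2.resize(p['image'][200:320,320:440,::-1],(600,600),interpolation=cv2.INTER_CUBIC))
E
```

```text
time: 8.85
tool_pos: [0.5923, -0.0167, 0.2977]
orientation: [-0.0, 1.0, 0.016, -0.0]
ft_force: [2.6, 4.6, -6.3]
opening: 0.0142
turn 0.003 box [-14.5  -1.1 297.7] F [ 2.61  4.58 -6.34] op 0.0142 t 8.85
```

View pics/s5.png

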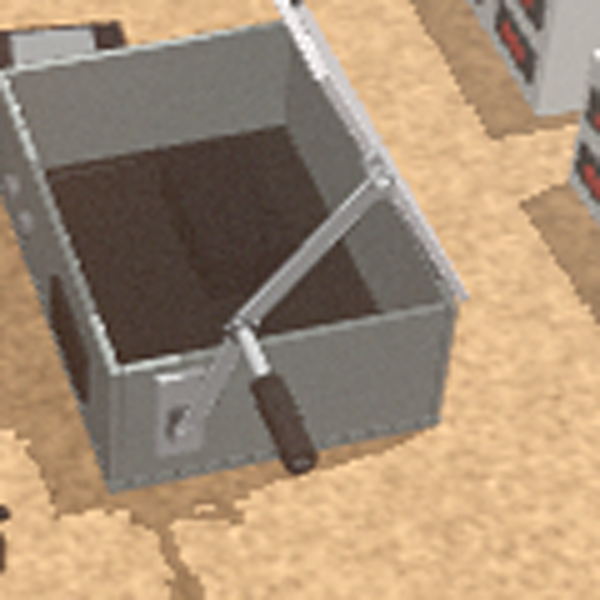

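```bash
cat > est.py <<'E'
import sys
from plane import *
from geo import *
from scipy.optimize import least_squares
c=read_camera('side')
def est(k,p,sd=1):
    k=np.array(k);p=np.array(p)
    K=pl(c,320+k[0]/5,200+k[1]/5)[[0,2]];Pn=pl(c,320+p[0]/5,200+p[1]/5,-132)[[0,2]]
    o=least_squares(lambda q:np.concatenate([knee(q[0],q[1],sd)[0]-K,(pin(q[0])-Pn)]),[1.0,55])
    st=brentq(lambda t:np.linalg.norm(pin(t)-[-55,o.x[1]])-170,.5,1.6)
    print(K.round(1),Pn.round(1),'th,fz',o.x.round(3),'stop',round(st,3),'res',o.fun.round(1))
est((203,327),(365,185));est((243,328),(381,180))
E
python3 est.py
```

```text
[-47. 126.] [ 28.4 196.4] th,fz [ 1.036 57.412] stop 1.135 res [ 1.   0.9  0.4 -3.2]
[-26.9 119.7] [ 36.  197.6] th,fz [ 1.106 55.594] stop 1.121 res [-0.  -0.   0.2 -0.3]
```

```bash
python3 -m creep '[0.1,0.12,-0.02,0,0, 0.1,0.24,-0.03,-0.06,0, 0.1,0.34,-0.03,-0.11,0, 0.1,0.34,-0.03,-0.11,0]'
python3 - <<'E'
from plane import *
import cv2
tr([])
p=read_camera('side');cv2.imwrite('pics/s6.png',cv2.resize(p['image'][200:320,320:440,::-1],(600,600),interpolation=cv2.INTER_CUBIC))
E
```

```text
time: 9.45
tool_pos: [0.5953, -0.0166, 0.2991]
orientation: [-0.0, 1.0, 0.015, -0.001]
ft_force: [-2.3, 2.8, -2.4]
opening: 0.0147
turn 0.003 box [-11.4  -1.1 299.1] F [-2.26  2.84 -2.38] op 0.0147 t 9.45
```

View pics/s6.png

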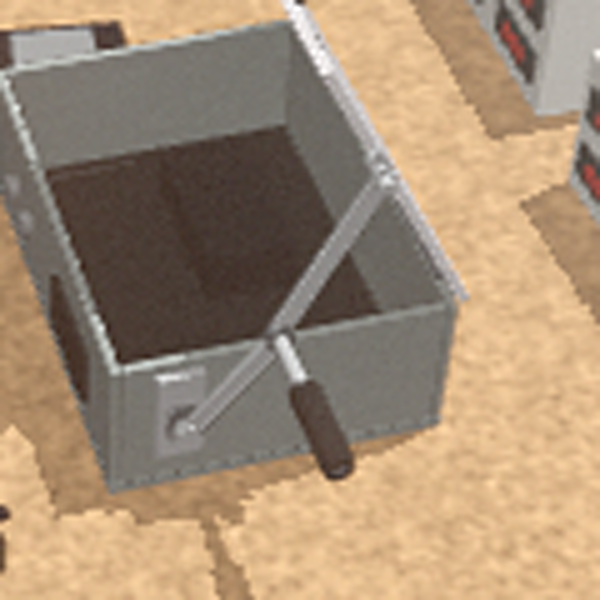

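```bash
python3 -m creep '[0.1,0,0,0,0, 0.1,0,0,0,0]'
python3 - <<'E'
from plane import *
import cv2
tr([])
p=read_camera('side');cv2.imwrite('pics/s7.png',cv2.resize(p['image'][200:320,320:440,::-1],(600,600),interpolation=cv2.INTER_CUBIC))
E
```

```text
time: 9.75
tool_pos: [0.5955, -0.0166, 0.2992]
orientation: [-0.0, 1.0, 0.016, -0.0]
ft_force: [-2.5, 2.9, -0.5]
opening: 0.0145
turn 0.003 box [-11.2  -1.1 299.2] F [-2.48  2.91 -0.52] op 0.0145 t 9.75
```

View pics/s7.png

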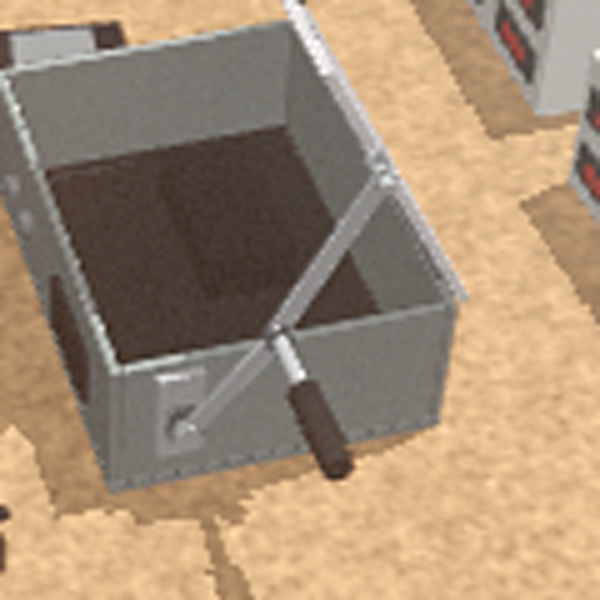

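```bash
cat >> est.py <<'E'
print('--')
for y in(-134,):
  for f in((188,428),(183,424)):
    F=pl(c,320+f[0]/5,200+f[1]/5,y)[[0,2]];K=pl(c,320+276/5,200+335/5,y)[[0,2]];P_=pl(c,320+386/5,200+176/5,y)[[0,2]]
    d=P_-F;print(F,K,P_,np.linalg.norm(d),'h(+front)',(d[0]*(K-F)[1]-d[1]*(K-F)[0])/np.linalg.norm(d),np.linalg.norm(K-F),np.linalg.norm(P_-K))
for fz in(55,56,57):
  st=brentq(lambda t:np.linalg.norm(pin(t)-[-55,fz])-170,.5,1.6)
  print(fz,st,knee(st,fz,1)[0],[knee(st-.04,fz,-1)[0],pin(st)])
E
python3 est.py
```

```text
[-47. 126.] [ 28.4 196.4] th,fz [ 1.036 57.412] stop 1.135 res [ 1.   0.9  0.4 -3.2]
[-26.9 119.7] [ 36.  197.6] th,fz [ 1.106 55.594] stop 1.121 res [-0.  -0.   0.2 -0.3]
--
[-52.07649471  55.83318658] [ -9.81100906 110.16518713] [ 37.30038953 201.52723714] 170.9239123329493 h(+front) -7.616282954226753 68.8355835429047 102.7935214859249
[-54.76304432  59.59544652] [ -9.81100906 110.16518713] [ 37.30038953 201.52723714] 169.1753795382452 h(+front) -10.19355707817499 67.66080209156961 102.7935214859249
55 1.115736124446707 [-17.01139812 113.79511992] [array([ -3.61234681, 102.53219014]), array([ 37.25803315, 197.78814839])]
56 1.1238955206006445 [-16.64853784 114.55907573] [array([ -3.32911963, 103.22414765]), array([ 38.13926525, 198.21489819])]
57 1.1320314348328384 [-16.28530627 115.31957209] [array([ -3.04601671, 103.91251027]), array([ 39.02139907, 198.63324651])]
```

```bash
python3 -m creep '[0.1,-0.2,0,0.1,0, 0.1,-0.35,0,0.18,0, 0.1,-0.5,0,0.26,0, 0.1,-0.5,0,0.26,0, 0.1,-0.5,0,0.26,0]'
python3 - <<'E'
from plane import *
import cv2
tr([])
p=read_camera('side');cv2.imwrite('pics/s8.png',cv2.resize(p['image'][200:320,320:440,::-1],(600,600),interpolation=cv2.INTER_CUBIC))
E
```

```text
time: 10.48
tool_pos: [0.5907, -0.0168, 0.2968]
orientation: [-0.0, 1.0, 0.015, 0.0]
ft_force: [-3.0, 2.2, 2.4]
opening: 0.0145
turn 0.003 box [-16.1  -1.1 296.8] F [-2.98  2.2   2.43] op 0.0145 t 10.47
```

View pics/s8.png

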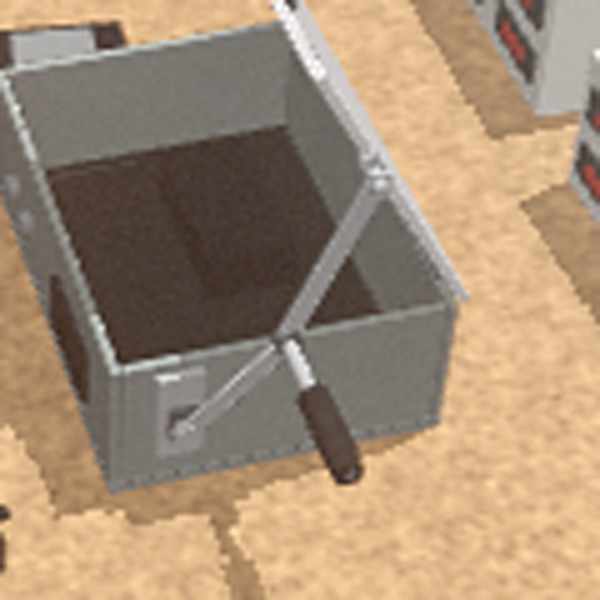

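```bash
python3 -m creep '[0.1,-0.12,0,0.04,0, 0.1,-0.24,0,0.08,0, 0.1,-0.24,0,0.08,0]'
python3 - <<'E'
from plane import *
tr([])
E
python3 -m creep '[0.1,-0.1,0,0.05,0, 0.1,-0.1,0,0.05,0]'
```

```text
time: 10.9
tool_pos: [0.5885, -0.0168, 0.2957]
orientation: [-0.0, 1.0, 0.015, 0.0]
ft_force: [0.5, 2.6, -1.7]
opening: 0.0146
turn 0.003 box [-18.3  -1.1 295.7] F [ 0.48  2.58 -1.68] op 0.0146 t 10.9
time: 11.15
tool_pos: [0.5875, -0.0168, 0.2953]
orientation: [-0.0, 1.0, 0.016, 0.0]
ft_force: [3.5, 3.3, -2.8]
opening: 0.0146
```

```bash
python3 -m creep '[0.4,0.04,0,0,0, 0.4,0.04,0,0,0, 0.4,0.04,0,0,0, 0.4,0,0,-1,0, 0.4,0,0,-4,0, 0.4,0,0,-6,0, 0.4,0,0,-6,0]'
python3 - <<'E'
from plane import *
import cv2
tr([w([-5,-202,240])])
p=read_camera('side');cv2.imwrite('pics/s9.png',cv2.resize(p['image'][160:320,300:460,::-1],(600,600),interpolation=cv2.INTER_CUBIC))
E
```

```text
time: 12.02
tool_pos: [0.5876, -0.0169, 0.3571]
orientation: [0.0, 1.0, 0.015, 0.002]
ft_force: [-0.0, 0.3, -0.2]
opening: 0.0341
[ 1.31 20.08 11.72]
turn 0.003 box [-19.2  -1.2 357.1] F [-0.01  0.27 -0.23] op 0.0341 t 12.03
```

View pics/s9.png

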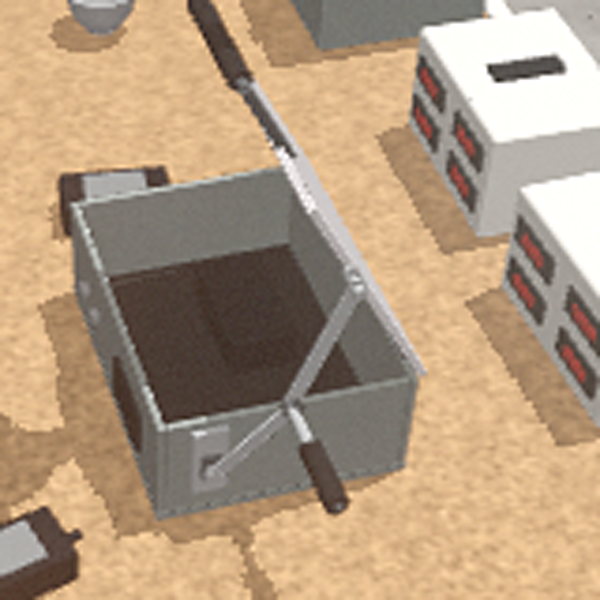

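```bash
python3 -m creep '[0.4,0.3,4,0,0, 0.4,0.6,9,0,0, 0.4,1,14,0,0, 0.4,1.3,19,2,0, 0.4,1.3,20.1,6,0, 0.4,1.3,20.1,11,0, 0.4,1.3,20.1,13.7,0, 0.4,1.3,20.1,13.7,0]'
python3 - <<'E'
from plane import *
import cv2
tr([w([-4,-202,103])])
p=read_camera('wrist');cv2.imwrite('pics/w3.png',p['image'][:,:,::-1])
T=np.linalg.inv(p['tool_from_camera']);s=sense();q=s['orientation'];r=R.from_quat([q[1],q[2],q[3],q[0]])
for b in([-4,-169,103],[-4,-194,103],[-4,-219,103]):
    X=T@np.append(r.inv().apply(w(b)-s['tool_pos']),1);u=p['intrinsics']@X[:3];print(b,u[:2]/u[2])
p=read_camera('side');cv2.imwrite('pics/s10.png',cv2.resize(p['image'][160:320,300:460,::-1],(600,600),interpolation=cv2.INTER_CUBIC))
E
```

```text
time: 13.08
tool_pos: [0.6055, -0.217, 0.2155]
orientation: [-0.001, 1.0, 0.015, -0.002]
ft_force: [-0.2, -0.4, 0.6]
opening: 0.0343
[ 0.33  0.06 11.25]
turn 0.003 box [  -6.7 -201.7  215.5] F [-0.15 -0.44  0.59] op 0.0343 t 13.07
[-4, -169, 103] [319.20000495 183.15650869]
[-4, -194, 103] [318.93933472 223.48260857]
[-4, -219, 103] [318.69367231 261.48697377]
```

View pics/w3.png

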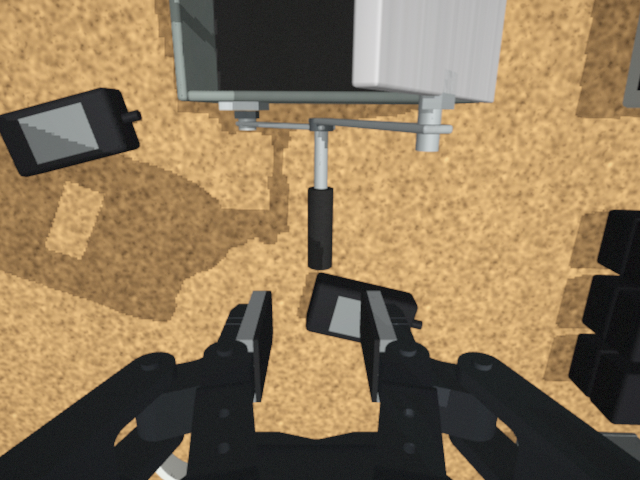

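View pics/s10.png

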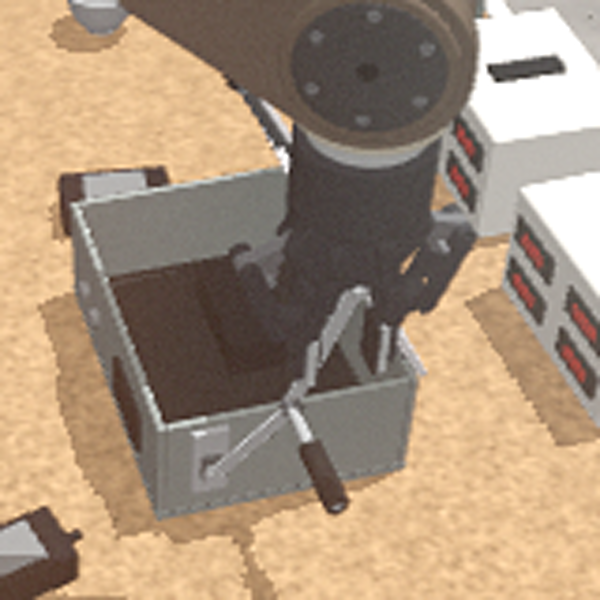

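Run:
```python
from plane import *
c=read_camera('side')
for X in (sense()['tool_pos'],w([-4,-194,103]),w([-4,-202,215])):
    q=c['intrinsics']@(c['R']@X+c['t']);q=q[:2]/q[2];print(q,(q-[300,160])*3.75, -c['R'].T@c['t'])
```

```text
[390.69184759 253.44278533] [340.09442846 350.41044497] [ 0.32940908 -0.85923043  0.90011298]
[385.93589291 286.79363639] [322.25959841 475.47613644] [ 0.32940908 -0.85923043  0.90011298]
[391.10371383 254.73449818] [341.63892687 355.25436816] [ 0.32940908 -0.85923043  0.90011298]
```

```bash
python3 -m creep '[0.4,0.35,0.1,5,0, 0.4,0.37,0.1,9.5,0, 0.4,0.37,0.1,11.2,0, 0.4,0.37,0.1,11.2,0]'
python3 - <<'E'
from plane import *
import cv2
tr([w([-4,-202,103])])
p=read_camera('wrist');cv2.imwrite('pics/w4.png',p['image'][:,:,::-1])
E
```

```text
time: 13.72
tool_pos: [0.6105, -0.2183, 0.1067]
orientation: [-0.0, 1.0, 0.016, 0.0]
ft_force: [-0.2, -0.7, 0.1]
opening: 0.0338
[-0.22 -0.11  0.37]
turn 0.003 box [  -1.8 -203.1  106.7] F [-0.2  -0.69  0.12] op 0.0338 t 13.72
```

View pics/w4.png

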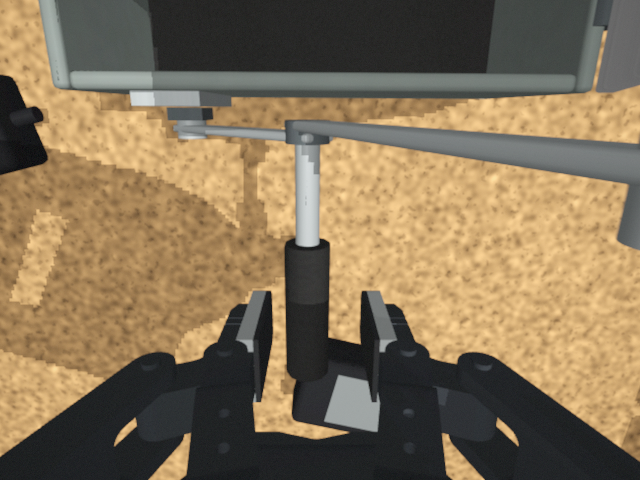

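```bash
python3 -m creep '[0.4,-0.2,0,0.3,0, 0.4,-0.33,0,0.6,0, 0.4,-0.33,0,0.6,0, 0.1,-0.33,0,0.6,0, 0.1,-0.33,0,0.6,0, 0.1,-0.33,0,0.6,0]' 30
python3 - <<'E'
from plane import *
import cv2
tr([w([-4,-202,103])])
p=read_camera('wrist');cv2.imwrite('pics/w5.png',p['image'][:,:,::-1])
p=read_camera('side');cv2.imwrite('pics/s11.png',cv2.resize(p['image'][160:320,300:460,::-1],(600,600),interpolation=cv2.INTER_CUBIC))
E
```

```text
time: 14.52
tool_pos: [0.6071, -0.2183, 0.1004]
orientation: [0.0, 1.0, 0.016, 0.0]
ft_force: [0.7, 0.3, -0.0]
opening: 0.0147
[ 0.12 -0.1  -0.26]
turn 0.003 box [  -5.2 -203.1  100.4] F [ 0.66  0.27 -0.03] op 0.0147 t 14.53
```

View pics/w5.png

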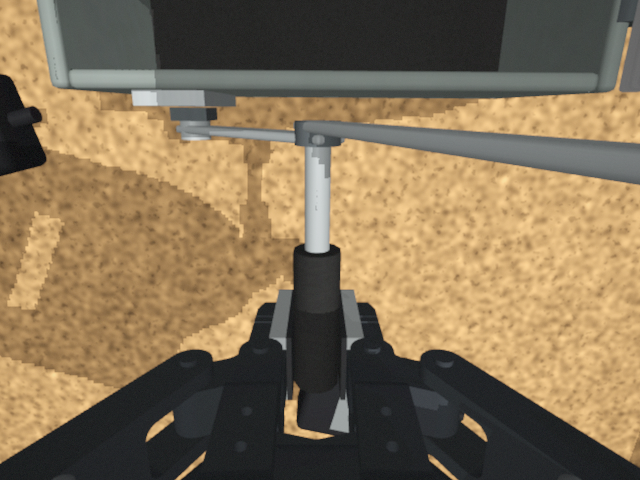

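View pics/s11.png

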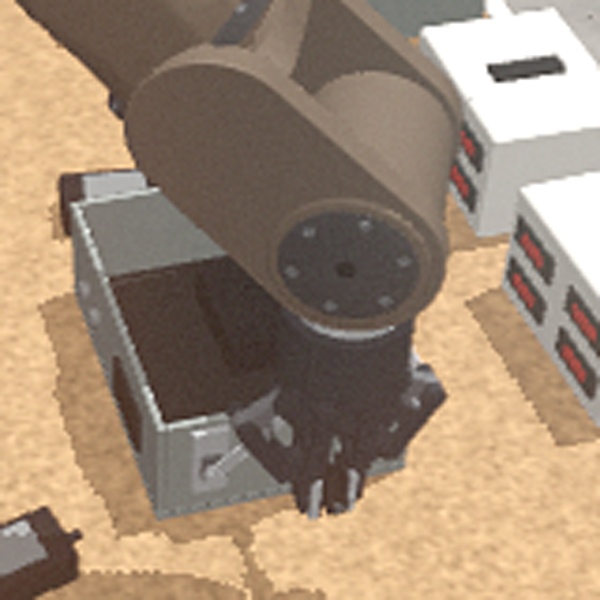

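```bash
python3 -m creep '[0.1,-0.14,0,-0.13,0, 0.1,-0.27,0,-0.26,0, 0.1,-0.4,0,-0.38,0, 0.1,-0.54,0,-0.5,0, 0.1,-0.54,0,-0.5,0, 0.1,-0.54,0,-0.5,0]' 25
python3 - <<'E'
from plane import *
tr([])
E
```

```text
time: 15.38
tool_pos: [0.6016, -0.2185, 0.1053]
orientation: [0.0, 1.0, 0.015, 0.0]
ft_force: [3.2, -0.8, 1.5]
opening: 0.0151
turn 0.003 box [ -10.7 -203.1  105.3] F [ 3.16 -0.82  1.52] op 0.0151 t 15.38
```

```bash
python3 -m creep '[0.1,-0.13,0,-0.13,0, 0.1,-0.27,0,-0.25,0, 0.1,-0.42,0,-0.36,0, 0.1,-0.57,0,-0.46,0, 0.1,-0.57,0,-0.46,0]'
python3 - <<'E'
from plane import *
tr([])
E
```

```text
time: 16.0
tool_pos: [0.5957, -0.2187, 0.1099]
orientation: [-0.0, 1.0, 0.015, -0.0]
ft_force: [1.1, -0.6, 1.4]
opening: 0.0147
turn 0.003 box [ -16.6 -203.1  109.9] F [ 1.12 -0.62  1.39] op 0.0147 t 16.0
```

```bash
python3 -m creep '[0.1,-0.15,0,-0.11,0, 0.1,-0.3,0,-0.22,0, 0.1,-0.46,0,-0.31,0, 0.1,-0.61,0,-0.4,0, 0.1,-0.83,0,-0.51,0, 0.1,-1.05,0,-0.61,0, 0.1,-1.05,0,-0.61,0]'
python3 - <<'E'
from plane import *
tr([])
E
```

```text
time: 16.88
tool_pos: [0.5851, -0.2189, 0.116]
orientation: [-0.0, 1.0, 0.015, -0.0]
ft_force: [-0.2, 0.5, -0.6]
opening: 0.0149
turn 0.003 box [ -27.2 -203.   116. ] F [-0.16  0.45 -0.56] op 0.0149 t 16.88
```

```bash
python3 -m creep '[0.1,-0.23,0,-0.1,0, 0.1,-0.46,0,-0.19,0, 0.1,-0.69,0,-0.27,0, 0.1,-0.92,0,-0.34,0, 0.1,-1.16,0,-0.4,0, 0.1,-1.39,0,-0.46,0, 0.1,-1.63,0,-0.5,0, 0.1,-1.87,0,-0.54,0, 0.1,-1.87,0,-0.54,0]'
python3 - <<'E'
from plane import *
import cv2
tr([])
p=read_camera('scene');cv2.imwrite('pics/c1.png',cv2.resize(p['image'][160:360,190:390,::-1],(600,600),interpolation=cv2.INTER_CUBIC))
E
```

```text
time: 18.0
tool_pos: [0.5664, -0.2195, 0.1213]
orientation: [-0.0, 1.0, 0.015, -0.0]
ft_force: [-0.2, 2.2, -1.6]
opening: 0.0152
turn 0.003 box [ -45.9 -203.1  121.3] F [-0.2   2.23 -1.59] op 0.0152 t 18.0
```

View pics/c1.png

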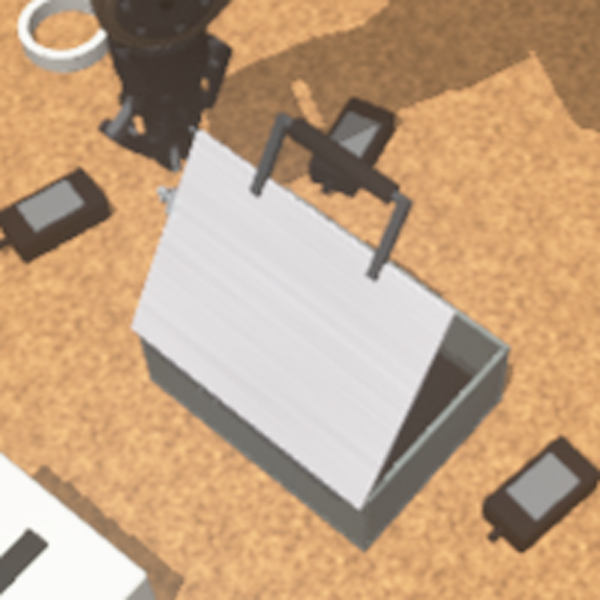

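```bash
python3 -m creep '[0.1,-0.24,0,-0.03,0, 0.1,-0.48,0,-0.05,0, 0.1,-0.97,0,-0.06,0, 0.1,-1.46,0,-0.04,0, 0.1,-1.95,0,0.01,0, 0.1,-2.43,0,0.09,0, 0.1,-2.9,0,0.21,0, 0.1,-2.9,0,0.21,0]'
python3 - <<'E'
from plane import *
tr([])
E
```

```text
time: 19.05
tool_pos: [0.5373, -0.2204, 0.1191]
orientation: [-0.0, 1.0, 0.015, -0.0]
ft_force: [-2.4, 4.5, -5.1]
opening: 0.0146
turn 0.003 box [ -75.1 -203.2  119.1] F [-2.36  4.47 -5.09] op 0.0146 t 19.05
```

```bash
python3 -m creep '[0.1,-0.2,-0.02,0.1,0, 0.1,-0.45,-0.05,0.19,0, 0.1,-0.9,-0.05,0.38,0, 0.1,-1.35,-0.05,0.59,0, 0.1,-1.77,-0.05,0.83,0, 0.1,-2.17,-0.05,1.11,0, 0.1,-2.56,-0.05,1.41,0, 0.1,-2.56,-0.05,1.41,0]'
python3 - <<'E'
from plane import *
import cv2
tr([])
p=read_camera('scene');cv2.imwrite('pics/c2.png',cv2.resize(p['image'][160:360,190:390,::-1],(600,600),interpolation=cv2.INTER_CUBIC))
E
```

```text
time: 20.05
tool_pos: [0.5115, -0.2209, 0.1048]
orientation: [-0.0, 1.0, 0.015, -0.0]
ft_force: [-4.4, -2.2, -0.2]
opening: 0.0154
turn 0.003 box [-100.8 -203.   104.8] F [-4.42 -2.15 -0.2 ] op 0.0154 t 20.05
```

View pics/c2.png

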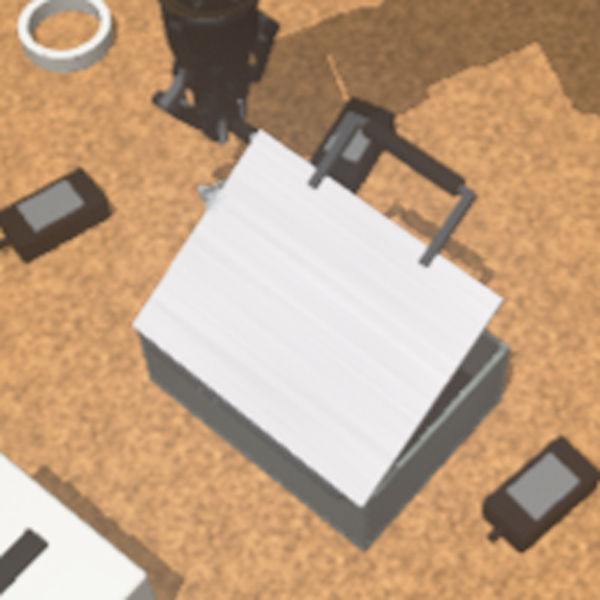

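```bash
python3 -m creep '[0.1,-0.18,0,0.15,0, 0.1,-0.37,0.02,0.31,0, 0.1,-0.71,0.02,0.67,0, 0.1,-1.03,0.02,1.04,0, 0.1,-1.31,0.02,1.44,0, 0.1,-1.57,0.02,1.85,0, 0.1,-1.57,0.02,1.85,0]'
python3 - <<'E'
from plane import *
tr([])
E
```

```text
time: 20.98
tool_pos: [0.4961, -0.2213, 0.0862]
orientation: [-0.0, 1.0, 0.015, -0.0]
ft_force: [-1.4, 1.4, -4.4]
opening: 0.015
turn 0.003 box [-116.2 -202.9   86.2] F [-1.41  1.43 -4.43] op 0.015 t 20.98
```

```bash
python3 -m creep '[0.1,-0.12,0,0.2,0, 0.1,-0.23,0,0.42,0, 0.1,-0.34,0,0.66,0, 0.1,-0.43,0,0.88,0, 0.1,-0.52,0,1.11,0, 0.1,-0.6,0,1.34,0, 0.1,-0.67,0,1.58,0, 0.1,-0.73,0,1.81,0, 0.1,-0.73,0,1.81,0]'
python3 - <<'E'
from plane import *
import cv2
tr([])
p=read_camera('scene');cv2.imwrite('pics/c3.png',cv2.resize(p['image'][160:360,190:390,::-1],(600,600),interpolation=cv2.INTER_CUBIC))
p=read_camera('side');cv2.imwrite('pics/s12.png',cv2.resize(p['image'][160:340,260:440,::-1],(600,600),interpolation=cv2.INTER_CUBIC))
E
```

```text
time: 22.1
tool_pos: [0.489, -0.2216, 0.0684]
orientation: [-0.0, 1.0, 0.015, -0.0]
ft_force: [0.7, 3.1, -5.5]
opening: 0.0152
turn 0.003 box [-123.3 -203.1   68.4] F [ 0.72  3.07 -5.54] op 0.0152 t 22.1
```

View pics/c3.png

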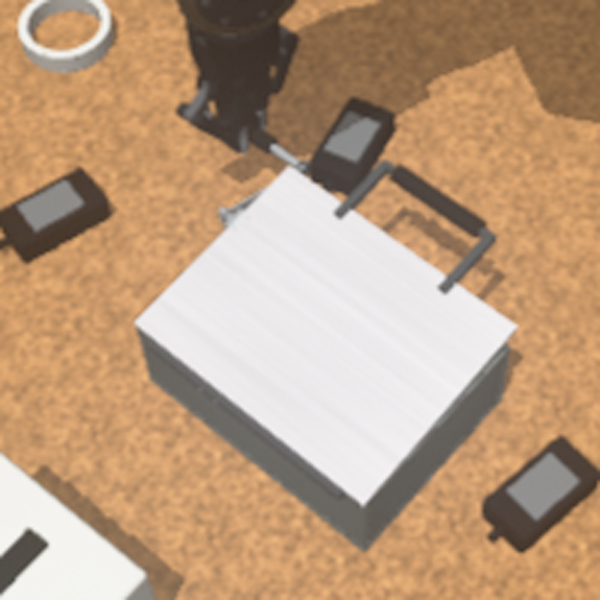

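View pics/s12.png

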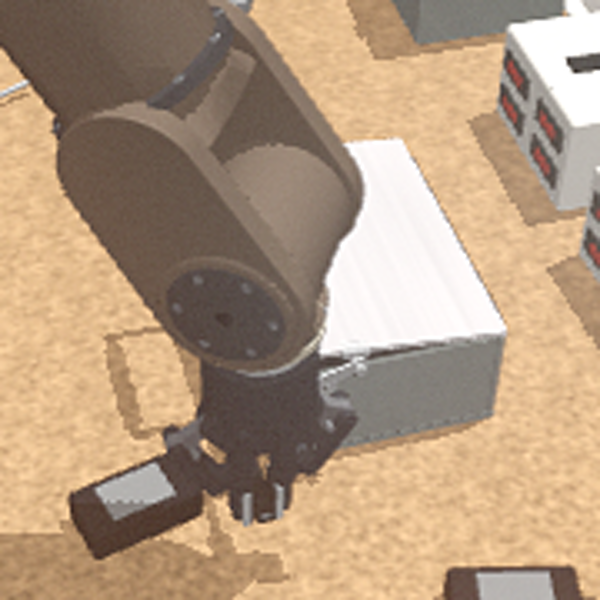

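```bash
python3 -m creep '[0.1,-0.03,0,0.12,0, 0.1,-0.06,0,0.25,0, 0.1,-0.08,0,0.37,0, 0.1,-0.11,0,0.5,0, 0.1,-0.13,0,0.65,0, 0.1,-0.15,0,0.8,0, 0.1,-0.15,0,0.8,0]'
python3 - <<'E'
from plane import *
tr([])
E
python3 -m creep '[0.1,-0.02,0,0.1,0, 0.1,-0.03,0,0.2,0, 0.1,-0.03,0,0.2,0]'
```

```text
time: 23.08
tool_pos: [0.4875, -0.2217, 0.0604]
orientation: [-0.0, 1.0, 0.015, -0.0]
ft_force: [-0.9, 3.3, -5.0]
opening: 0.0147
turn 0.003 box [-124.8 -203.1   60.4] F [-0.86  3.26 -4.97] op 0.0147 t 23.07
time: 23.45
tool_pos: [0.4873, -0.2217, 0.0586]
orientation: [-0.0, 1.0, 0.016, 0.0]
ft_force: [0.2, 4.2, -5.3]
opening: 0.0151
```

```bash
python3 -m creep '[0.1,0,0,0.07,0, 0.1,0,0,0.13,0, 0.1,0,0,0.13,0]'; python3 -m creep '[0.1,0,0,0.06,0, 0.1,0,0,0.1,0, 0.1,0,0,0.1,0]'
```

```text
time: 23.82
tool_pos: [0.4875, -0.2218, 0.0575]
orientation: [0.0, 1.0, 0.015, 0.0]
ft_force: [1.0, 4.3, -1.6]
opening: 0.0153
time: 24.2
tool_pos: [0.4877, -0.2218, 0.0565]
orientation: [0.0, 1.0, 0.015, 0.0]
ft_force: [2.1, 4.7, -0.1]
opening: 0.0146
```

```bash
python3 -m creep '[0.4,0,0,0,0, 0.4,0,0,0,0, 0.4,0,0,0,0, 0.4,0,0,-0.6,0, 0.4,0,0,-3,0, 0.4,0,0,-7,0, 0.4,0,0,-11,0, 0.4,0,3,-16,0, 0.4,0,6,-20,0, 0.4,-2,10,-24,0]'
python3 - <<'E'
from plane import *
import cv2
tr([])
p=read_camera('scene');cv2.imwrite('pics/c4.png',cv2.resize(p['image'][160:360,190:390,::-1],(600,600),interpolation=cv2.INTER_CUBIC))
p=read_camera('side');cv2.imwrite('pics/s13.png',cv2.resize(p['image'][160:340,260:440,::-1],(600,600),interpolation=cv2.INTER_CUBIC))
E
```

```text
time: 25.45
tool_pos: [0.4705, -0.3227, 0.2983]
orientation: [0.0, 1.0, 0.016, 0.0]
ft_force: [0.9, -0.6, -0.2]
opening: 0.0341
turn 0.005 box [-144.6 -303.7  298.3] F [ 0.94 -0.64 -0.22] op 0.0341 t 25.45
```

View pics/c4.png

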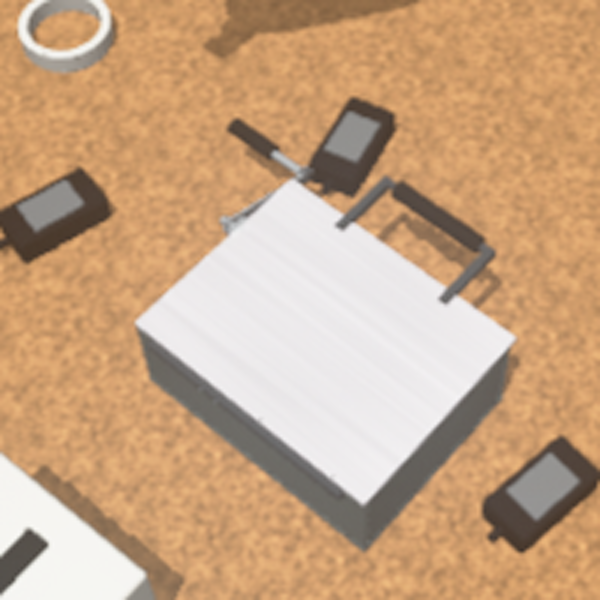

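View pics/s13.png

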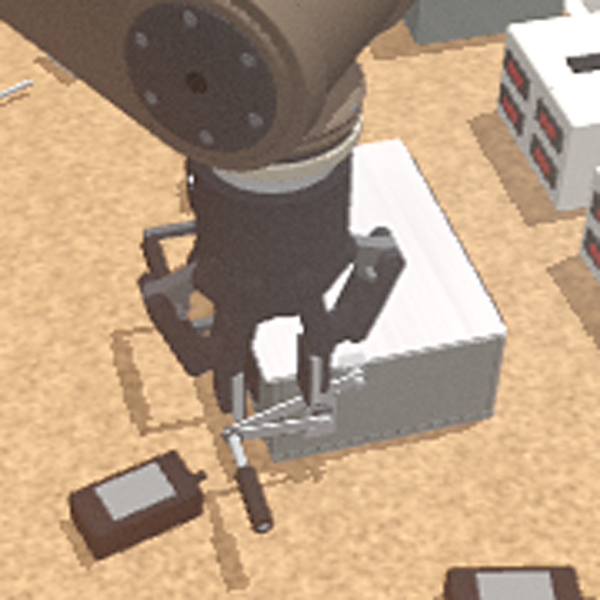

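Run:
```python
from plane import *
import cv2
p=read_camera('scene')['image'][:,:,::-1];a=cv2.imread('pics/scene0.png')
d=np.abs(p.astype(int)-a).max(2)
print((d[195:350,225:400]>40).sum(), np.argwhere(d[195:350,225:400]>40)[:30].tolist())
s=sense();print(s['ft_force'],s['time'])
```

```text
0 []
[ 0.45825166 -1.0199002  -0.59948686] 25.6
```

The scene picture now matches the starting one around the box, lid, stay and nearby adapters: no pixel differs by more than 40 levels. So the lid is fully shut and nothing nearby has moved. I'm handing in.

```bash
python3 -m creep '[0.4,0,0,0,0, 0.4,0,0,0,0]'; python3 -c "
from rig import *
print(close_job())"
```

```text
time: 25.85
tool_pos: [0.4705, -0.3214, 0.2954]
orientation: [-0.001, 1.0, 0.016, -0.001]
ft_force: [-0.6, -0.1, -1.0]
opening: 0.0343
the job is handed in; nothing more can be done
None
```

I tried out the lid stay as asked and handed the job in at 25.9 s; no verdict was reported.

- **Raising and locking:** I raised the lid by its front grip to about 1.12 rad. The stay drew straight and the knee sagged past its lock point. I then let the lid back onto the lock and released it.
- **Standing open:** The lid stood by itself, with nothing touching the box, for more than 2 s.
- **Closing:** I drew the knee pin up and forward over the dead point with 1 to 2 N, then let it round the foot and down. The lid's weight stayed on the gripper (4 to 5 N) until it came to rest and the vertical force dropped to about zero. I then let go and backed away.

**Last checks:** Compared with the starting scene picture, no pixel around the box, stay and nearby adapters differs by more than 40 levels. That means the lid is shut, the stay is folded as before and those adapters have not moved. I did not compare the rest of the bench, but the arm never went low there.

**Weak points:** Early in the lift, the gripper briefly pulled about 19 N along the lid towards the hinge because my arc was a few millimetres off. I corrected it at once, well before the stay was straight. The give of the stay's foot could not be measured directly. The largest forces I read, all under 7 N while the stay was near straight or locked, suggest it stayed well within its limit.

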